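# Scale a well plate and hold the camera switch at half press

## Task

Get the well plate ready for a measured photograph: lay the straightedge flat on the bench with its graduated edge flush against the plate's orange-marked long edge, centred along it, and let go of it. Then press the green paddle of the hand switch with the fingers to its half-way step, where the paddle lies level, and finish while still holding it there; never press it to the bottom, and leave the tube rack, kit box and bottle alone.

Things in the scene. Friction and masses are not known exactly. Their poses are not given: they have to be found in the camera images.
- plate: White well plate with coloured wells, clamped fast to the bench (it does not move): 86 mm (its x) by 128 mm (its y), 16 mm high, upright sides. Origin: centre of its underside, on the bench. Its -x side, roughly towards the robot, is the long edge marked with an orange stripe.
- plate_edge (a point): Middle of the plate's orange-marked long edge, at bench height; axes as the plate's: the edge runs along y, and -x points straight out of it, away from the plate.
- ruler: Loose yellow metal straightedge lying on the bench, left or right of the plate: 180 mm long (its y), 44 mm wide (x), 6 mm thick, 160 g. Origin: centre of its underside. Blue grip block on its middle, 16 mm (x) by 40 mm (y), 6 to 36 mm above the bench; gripped across the 40 mm the fingers stay clear of the plate. Its +x long edge has black graduations: the edge to lay against the plate.
- ruler_edge_mid (a point): Middle of the ruler's graduated edge, 22 mm from the ruler's centre along its +x, 3 mm above its underside.
- ruler_edge_left (a point): Point of the graduated edge 60 mm from its middle towards the ruler's +y.
- ruler_edge_right (a point): Point of the graduated edge 60 mm from its middle towards the ruler's -y.
- switch: Grey base of the hand switch, fixed to the bench on the other side from the ruler: 150 mm (x) by 60 mm (y), 12 mm thick; two hinge cheeks at its +x end, 62 mm high. Origin: centre of its underside. Hinge axis along y, 50 mm from the origin along +x, 50 mm above the bench; the paddle arm reaches from it towards -x. A small post beside the pad: its green tip marks the half-way height.
- paddle (a joint): Angle of the sprung paddle about its hinge, rad: 0 released (arm sloping up 0.22 rad towards the pad), 0.22 half-way and level, 0.44 bottom stop. The spring always returns it to 0; at the pad it takes about 3 N to start, 6 N at half-way, 9 N at the bottom, with light damping and no detent.
- paddle_pad (a point): Centre of the top face of the green pad (42 mm by 42 mm, 12 mm thick), 90 mm from the hinge. About 76 mm above the bench when released, 56 mm when level (half-way), 36 mm at the bottom stop. Its x and y axes are along the arm (x towards the hinge) and across it; it tilts with the paddle.
- tube_rack: Bystander: loose white rack of red-capped tubes, 62 by 110 mm, 88 mm high. Origin: centre of its underside.
- kit_box: Bystander: loose cardboard kit box with a red band, 80 by 110 mm, 60 mm high. Origin: centre of its underside.
- bottle: Bystander: loose white bottle with a blue cap, 60 mm across, 95 mm high. Origin: centre of its underside.
There are look-alikes about, which are no part of the job. Of the things shaped like the plate, the white one is meant. Of the things shaped like the ruler, the yellow one is meant.

How it is judged:
By the outcome, as a careful person would: the job done as asked, in the order asked, and still so for the second after the job is handed in, while the arm keeps its last pose, push and grip.
It also fails if it takes over 51 s, if anything falls off the work surface, if the arm or the gripper's body presses on something with over 40 N, if the wrist force passes 120 N, or if a joint passes its speed limit or range.

## Robot

A 6-joint arm with a two-finger parallel gripper is mounted at the origin on the work surface. World frame = base frame: x ahead of the robot, y to its left, z up, the work surface at z = 0. Lengths are in m, angles in rad, forces in N, time in s.
With the tool pointing down it reaches from about 0.225 to 0.725 m from the base axis. Payload 3.1 kg.
Tool frame: the origin (TCP) lies at the very end of the fingers, on their centre line; the grasp point (between the pads) lies 19 mm behind it (grasp_offset is the distance from the TCP to the grasp point, in m); x points along the fingers, y is the direction in which the jaws open and shut, and the axes are right-handed (so a half turn about x gives the same grasp; the last joint's range is limited). The gripper opens to 85 mm and grips with 20 to 120 N. Pads are 22 mm wide; open, the fingers measure 114 mm over their backs; the gripper's body (76 mm by 85 mm) begins 54 mm behind the grasp point. The pads swing forward as they close: fully open they stand 13 mm farther back than shut.
Start: joints at [1.062, 0.048, 0.099, 1.622, 0, 1.443], TCP at [0.195, 0.487, 0.231] pointing down, gripper open.
Joint ranges: [-2.91, 2.91], [-0.99, 1.94], [-1.21, 1.42], [-2.12, 2.29], [-1.49, 1.47], [-3.14, 3.14]. Speed limits (rad/s): [2.79, 2.79, 3.14, 3.14, 3.14, 3.14].

## Interface

Orientations are given as a unit quaternion [w, x, y, z].
In Python, from cell import * gives the robot as it stands.
- The arm moves only by the shell command python3 -m crank 'ROWS' [OPENING] [FORCE]. ROWS is JSON, a list of rows, each a list of 4 numbers: the shift along the tool's x, y, z in mm, then the turn about the tool's x in degrees. A call has 1 to 20 rows; each row shifts and turns the commanded pose from where the row before left it, along the tool's axes as they then stand; what a row does not reach is not made up. A row lasts 1/8 s, in which the tool goes at most 62.5 mm and 10.7 degrees, less where a joint would pass 70% of its speed; a pose out of reach is approached as far as the arm can. A call with a gripper value outside its range is refused whole. OPENING is the finger opening in mm, from 0 to 85.4, set as the call begins (- or left out, the last holds). The fingers move at their own pace and stop on an object; FORCE is the grip in N (left out, the last holds). Time passes only in rows, so rows that do not move let the fingers close. It gives the time, the measured TCP pose, the force and the opening at its end, in the units of the state.
- read_state(): the state, without advancing time (a new reading comes with each control period).
- camera(name): name is "scene" or "side" or "wrist"; returns a dict with "image" (480x640x3 uint8, red, green, blue), "z_map" (480x640 float32, m along the optical axis (not along the pixel's ray), 0 where there is no reading), "fovy" (degrees; the focal length in pixels is half the picture's height over the tangent of half this angle, whatever the lens; pixels are square), "cx", "cy" (the principal point, pixels), "R" (3x3) and "t" (3): a world point X has camera coordinates R X + t. Camera axes: x right, y down, z forward; pixel columns grow to the right and rows downward; lengths in m; the calibration is good to about 2 mm. The wrist camera is an equidistant fisheye: a pixel r from the principal point sees the ray r / f radians off the axis. A picture is of the moment at which its call begins.
- hand_in(): hands the job in, once; it reports no verdict.
The state is a dict: "t": time; "joint_pos": joint angles; "joint_velocities": joint speeds; "joint_efforts": joint torques, N m; "tool_pos": TCP position; "eef_rot": TCP orientation; "wrist_force": force on the tool from outside, world axes, zero at the start; "ft_torque": the same for the moment, N m; "finger_gap": finger opening in m.
Only numpy, scipy, OpenCV 4.12 (cv2) and the standard library are available. Lean on these libraries where they do the work, as an engineer would, in place of code of your own. Each camera call takes 0.05 s, during which the arm holds its last target. There are 200 camera calls.

## Working session

There is one attempt and no reset: what is moved stays moved. The work goes in short steps, Python scripts to look and compute and a shell command to move; the robot and the scene stay as the last step left them, time stands still between calls to the robot, and variables do not carry over. Pictures are saved under pics/ and viewed, about 8 in all and at most 12, crops included, and the job is handed in when it is done.

```bash
mkdir -p pics; ls; cat > h.py <<'E'
from cell import *
import numpy as np, cv2
from scipy.spatial.transform import Rotation as Ro
def f(c): return 240/np.tan(np.radians(c["fovy"])/2)
def save(c,n,box=None,s=1):
    im=c["image"][:,:,::-1]
    if box: im=im[box[1]:box[3],box[0]:box[2]]
    cv2.imwrite("pics/"+n,cv2.resize(im,None,fx=s,fy=s,interpolation=cv2.INTER_CUBIC))
def cast(c,uv,z,fish=False):
    uv=np.atleast_2d(np.array(uv,float)); d=(uv-[c["cx"],c["cy"]])/f(c)
    if fish:
        r=np.linalg.norm(d,axis=1)[:,None]+1e-12; d=np.hstack([d/r*np.sin(r),np.cos(r)])
    else: d=np.hstack([d,np.ones((len(d),1))])
    R=np.array(c["R"]);t=np.array(c["t"]); o=-R.T@t; w=d@R
    return o+w*((z-o[2])/w[:,2])[:,None]
E
python3 - <<'E'
from h import *
import pickle
s=read_state();print(s)
for n in("scene","side"):
    c=camera(n);pickle.dump(c,open(n+".pkl","wb"));save(c,n+"0.png");print(n,c["fovy"],-np.array(c["R"]).T@c["t"])
E
```

```text
pics
{'t': 0.0, 'joint_pos': array([1.06218211e+00, 4.87399673e-02, 9.76086219e-02, 1.62199516e+00,
       6.37330917e-05, 1.44299067e+00]), 'joint_velocities': array([-5.15337052e-04,  5.95628662e-05, -1.43687285e-03, -1.68018581e-03,
       -2.67012200e-04,  1.11773701e-03]), 'joint_efforts': array([ 5.13610503e-04, -3.38778985e+01,  3.20017540e+01,  2.02070572e-02,
       -6.42348766e-06, -4.75256059e-06]), 'tool_pos': array([0.19482801, 0.48686389, 0.23012817]), 'eef_rot': array([ 0.69404818,  0.13304862,  0.69460649, -0.13459949]), 'wrist_force': array([ 0.40190327, -0.69044965,  0.06510649]), 'ft_torque': array([ 0.01694112, -0.04390938,  0.03578403]), 'finger_gap': 0.08567886584411735}
scene 43.31042305722592 [ 1.12187376 -0.84153081  1.21983124]
side 43.889413336954085 [ 0.09576307 -1.11020994  0.80305264]
```

View pics/scene0.png

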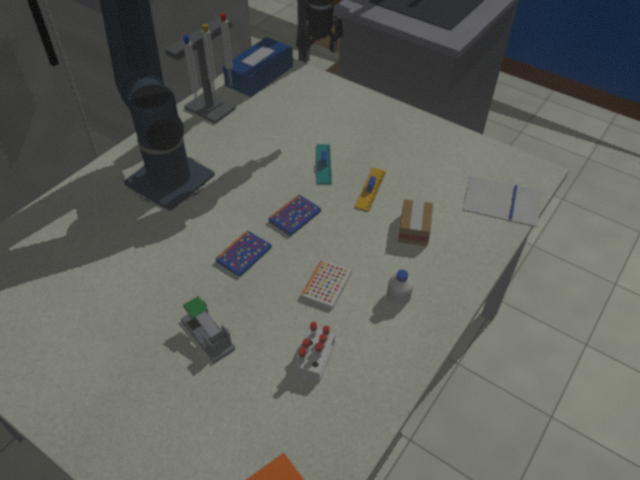

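View pics/side0.png

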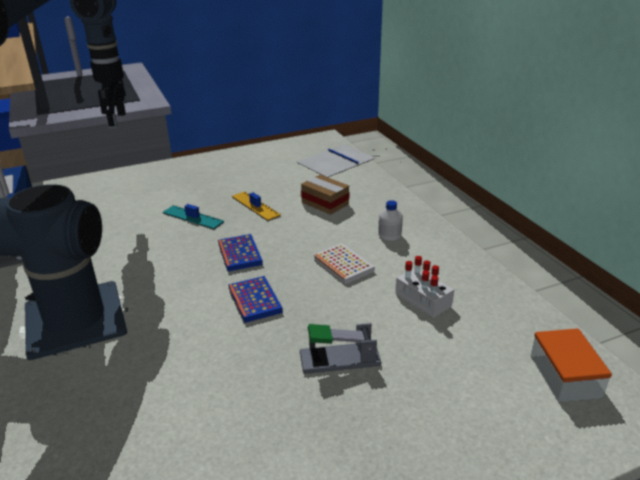

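Scene view: plate-like things are blue (295,215), blue (243,253) and white (326,284). The white one is meant. Ruler-like things are teal (323,163) and yellow (371,189). The yellow one is meant. The switch is at (207,330), the rack at (318,350), the box at (416,222) and the bottle at (400,287). Next I'll take an enlarged crop to confirm and run a first measurement.

```bash
python3 - <<'E'
from h import *
import pickle
c=pickle.load(open("scene.pkl","rb")); save(c,"crop.png",(170,130,450,390),2.8)
print("table check", cast(c,[[165,185]],0))
for n in("scene","side"):
    c=pickle.load(open(n+".pkl","rb"));h=cv2.cvtColor(c["image"],cv2.COLOR_RGB2HSV)
    for nm,lo,hi,z in(("yellow",(18,150,90),(32,255,255),.006),("green",(50,150,50),(75,255,255),.076)):
        m=cv2.inRange(h,lo,hi);cs,_=cv2.findContours(m,0,1);k=max(cs,key=cv2.contourArea)
        r=cv2.minAreaRect(k);b=cv2.boxPoints(r);P=cast(c,b,z)
        print(n,nm,cv2.contourArea(k),r[0],cast(c,[r[0]],z)[0].round(4));print(P.round(3)[:,:2].tolist())
    # white plate top
    box=(295,250,360,315) if n=="scene" else (305,235,385,290)
    print(np.median(h[box[1]:box[3],box[0]:box[2]].reshape(-1,3),axis=0))
E
```

```text
table check [[ 0.00963337 -0.02997546  0.        ]]
scene yellow 262.0 (369.7806091308594, 188.9046173095703) [0.5078 0.305  0.006 ]
[[0.513, 0.22], [0.462, 0.394], [0.503, 0.395], [0.55, 0.222]]Traceback (most recent call last):
  File "<stdin>", line 8, in <module>
ValueError: max() iterable argument is empty
```

View pics/crop.png

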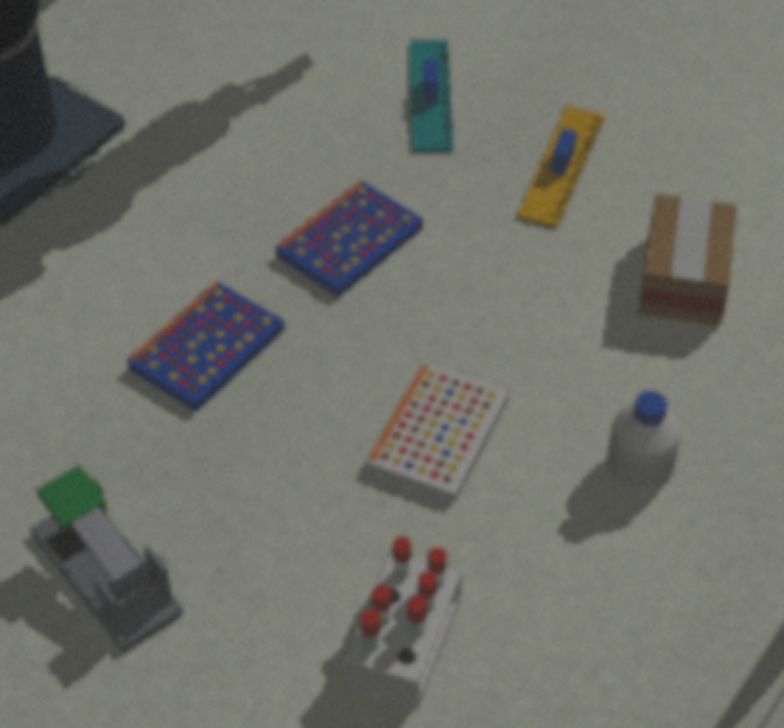

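The crop confirms them: the white plate has orange on its left/upper-left edge, and the yellow ruler has a blue block. Next I'll get the plate edge and switch estimates, and work out the move over the ruler for a wrist view.

```bash
cat >> h.py <<'E'
def axes(): 
    q=read_state()["eef_rot"]; return Ro.from_quat([*q[1:],q[0]]).as_matrix()
def plan(target,ydir):
    "shift in present tool axes (mm) and turn (deg) so tool y -> +-ydir (tool down)"
    A=axes();s=read_state();d=A.T@(np.array(target)-s["tool_pos"])*1000
    v=A.T@np.array([*ydir,0]);a=np.degrees(np.arctan2(v[2],v[1]))
    print("TCP",s["tool_pos"].round(4),"x",A[:,0].round(3),"y",A[:,1].round(3),"z",A[:,2].round(3),"q6",s["joint_pos"][5].round(3))
    print("shift",d.round(1),"turn",a.round(2),"or",(a-180*np.sign(a)).round(2))
E
python3 - <<'E'
from h import *
import pickle
c=pickle.load(open("scene.pkl","rb"));h=cv2.cvtColor(c["image"],cv2.COLOR_RGB2HSV)
m=cv2.inRange(h,(35,100,30),(85,255,255));m[:280]=0
cs,_=cv2.findContours(m,0,1)
for k in cs:
  if cv2.contourArea(k)>20: r=cv2.minAreaRect(k);print("green",r,cast(c,[r[0]],.07).round(3))
q=lambda a:[(170+x/2.8,130+y/2.8) for x,y in a]
print("plate top corners",cast(c,q([(424,366),(508,393),(446,494),(364,464)]),.016).round(3).tolist())
print("switch base corners",cast(c,q([(34,525),(124,648),(180,608)]),.012).round(3).tolist())
print("teal",cast(c,[[323,163]],.0).round(3),"box",cast(c,[[416,205]],.06).round(3),"bottle",cast(c,[[402,275]],.095).round(3),"rack",cast(c,[[318,345]],.08).round(3))
plan([.508,.305,.23],[-.29,.957])
E
```

```text
green ((195.53843688964844, 306.3076477050781), (14.976905822753906, 17.75040626525879), 56.3099365234375) [[ 0.424 -0.329  0.07 ]]
plate top corners [[0.556, -0.008, 0.016], [0.637, 0.01, 0.016], [0.655, -0.116, 0.016], [0.578, -0.131, 0.016]]
switch base corners [[0.386, -0.347, 0.012], [0.529, -0.392, 0.012], [0.541, -0.336, 0.012]]
teal [[0.328 0.324 0.   ]] box [[0.671 0.274 0.06 ]] bottle [[0.774 0.013 0.095]] rack [[ 0.719 -0.254  0.08 ]]
TCP [0.1949 0.4869 0.2302] x [-0.001 -0.002 -1.   ] y [ 0.372  0.928 -0.002] z [ 0.928 -0.372 -0.   ] q6 1.443
shift [ 2.000e-01 -5.250e+01  3.583e+02] turn -38.68 or 141.32
```

```bash
python3 -m crank '[[0,-4,30,0],[0,-4,30,0],[0,-4,30,0],[0,-4,30,0],[0,-5,30,0],[0,-5,30,0],[0,-5,30,0],[0,-5,30,0],[0,-4,30,0],[0,-4,30,0],[0,-4,30,0],[0,-4,28,0],[0,0,0,-9.7],[0,0,0,-9.7],[0,0,0,-9.7],[0,0,0,-9.6],[0,0,0,0],[0,0,0,0]]'
python3 - <<'E'
from h import *
import pickle
c=camera("wrist");pickle.dump(c,open("w1.pkl","wb"));save(c,"w1.png");print(c["fovy"],c["cx"],c["cy"],-np.array(c["R"]).T@c["t"])
plan([.508,.305,.23],[-.29,.957])
E
```

```text
t: 2.35
tool_pos: [0.508, 0.306, 0.2309]
eef_rot: [0.699, -0.103, 0.7, 0.103]
wrist_force: [0.7, -0.1, 0.2]
finger_gap: 0.0854
65.70646984690485 314.2040987758292 243.9167624308054 [0.43254227 0.28298983 0.3734499 ]
TCP [0.508 0.306 0.231] x [-0.001 -0.    -1.   ] y [-0.289  0.957 -0.   ] z [ 0.957  0.289 -0.001] q6 0.136
shift [ 1.  -1.  -0.3] turn -0.08 or 179.92
```

View pics/w1.png

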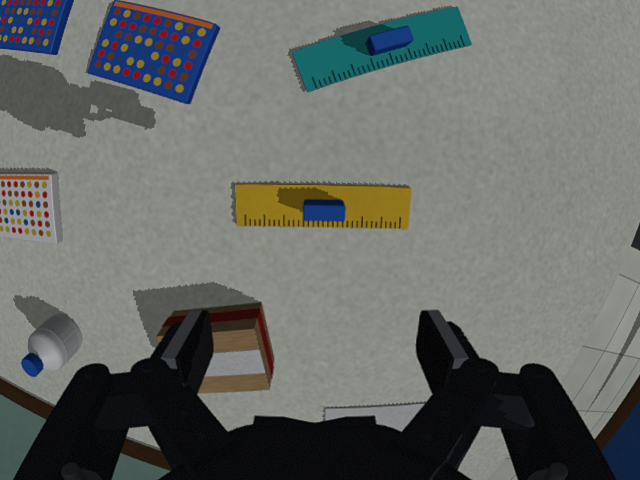

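Wrist view: the yellow ruler spans about (232..410, 182..230), with graduations on its lower side, i.e. world +x. Its block is at (324,210).

```bash
cat > rul.py <<'E'
from h import *
def ruler(c,seed=None):
    h=cv2.cvtColor(c["image"],cv2.COLOR_RGB2HSV)
    m=cv2.inRange(h,(17,120,50),(33,255,255))
    m=cv2.morphologyEx(m,cv2.MORPH_CLOSE,np.ones((3,3)))
    cs,_=cv2.findContours(m,0,1);k=max(cs,key=cv2.contourArea)[:,0]
    P=cast(c,k,.006,True)[:,:2]; r=cv2.minAreaRect((P*1000).astype(np.float32));b=cv2.boxPoints(r)
    e=max([b[1]-b[0],b[2]-b[1]],key=np.linalg.norm);e=e/np.linalg.norm(e);e*=np.sign(e[1])
    print("ruler centre mm",np.round(r[0],1),"size",np.round(r[1],1),"y dir",e.round(4),"yaw",np.degrees(np.arctan2(-e[0],e[1])).round(2))
    return np.array(r[0])/1000,e
E
python3 - <<'E'
from rul import *
import pickle
c=pickle.load(open("w1.pkl","rb"));p,e=ruler(c)
h=cv2.cvtColor(c["image"],cv2.COLOR_RGB2HSV);m=cv2.inRange(h,(105,120,30),(130,255,255));m[:175]=0;m[235:]=0;m[:,:240]=0;m[:,400:]=0
cs,_=cv2.findContours(m,0,1);k=max(cs,key=cv2.contourArea)[:,0]
x,y,w,hh=cv2.boundingRect(k);print("block box",x,y,w,hh)
# top face: brighter; report block outline in world at top height
P=cast(c,k,.036,True)[:,:2]*1000;E=np.array([[e[1],-e[0]],e]) # rows x,y
q=(P-p*1000)@E.T;print("block at z36 rel ruler x",q[:,0].min(),q[:,0].max(),"y",q[:,1].min(),q[:,1].max())
plan([*p,.017],e)
E
```

```text
ruler centre mm [504.1 313.6] size [ 44.  178.9] y dir [-0.2712  0.9625] yaw 15.74
block box 303 200 42 22
block at z36 rel ruler x -11.890145812811365 8.108262299281147 y -19.138343510070424 19.36317072767323
TCP [0.508 0.306 0.231] x [-0.001 -0.    -1.   ] y [-0.289  0.957 -0.   ] z [ 0.957  0.289 -0.001] q6 0.136
shift [214.    8.4  -1.4] turn 1.04 or -178.96
```

```bash
python3 -m crank '[[0,8.4,-1.4,1.04],[35,0,0,0],[35,0,0,0],[35,0,0,0],[35,0,0,0],[30,0,0,0],[20,0,0,0],[16,0,0,0],[8,0,0,0],[8,0,0,0],[0,0,0,0],[0,0,0,0]]'
python3 -m crank '[[0,0,0,0],[0,0,0,0],[0,0,0,0],[0,0,0,0],[0,0,0,0],[0,0,0,0]]' 30 50
python3 - <<'E'
from h import *
plan([.5041,.3136,.009],[-.2712,.9625])
E
```

```text
t: 3.9
tool_pos: [0.505, 0.3139, 0.0101]
eef_rot: [0.701, -0.097, 0.7, 0.098]
wrist_force: [0.7, 0.7, -0.3]
finger_gap: 0.0856
t: 4.65
tool_pos: [0.5049, 0.3139, 0.0099]
eef_rot: [0.701, -0.097, 0.7, 0.098]
wrist_force: [0.6, -0.1, 3.2]
finger_gap: 0.0393
TCP [0.5049 0.3139 0.0099] x [ 0.001  0.001 -1.   ] y [-0.273  0.962  0.   ] z [0.962 0.273 0.001] q6 0.167
shift [ 0.9 -0.1 -0.8] turn 0.1 or -179.9
```

```bash
python3 - <<'E'
from h import *
import pickle
c=pickle.load(open("scene.pkl","rb"))
print(cast(c,[[295,214],[243,253]],.016).round(3))
plan([.485,-.084,.09],[-.173,.985])
E
```

```text
[[ 0.399  0.087  0.016]
 [ 0.374 -0.107  0.016]]
TCP [0.5049 0.3139 0.0099] x [ 0.001  0.001 -1.   ] y [-0.273  0.962  0.   ] z [0.962 0.273 0.001] q6 0.167
shift [ -80.4 -377.4 -127.6] turn 5.88 or -174.12
```

```bash
python3 -m crank '[[-20,0,0,0],[-30,0,0,0],[-30,0,0,0],[0,-20,-6.4,0],[0,-30,-10,0],[0,-30,-10,0],[0,-30,-10,0],[0,-30,-10,0],[0,-30,-10,0],[0,-30,-10,0],[0,-30,-10,0],[0,-30,-10,0],[0,-30,-10,0],[0,-30,-10,0],[0,-30,-10,0],[0,-28,-11,0],[0,-20,-7,0],[0,-9.4,-3.2,5.9],[0,0,0,0],[0,0,0,0]]'
python3 - <<'E'
from h import *
import pickle
c=camera("wrist");pickle.dump(c,open("w2.pkl","wb"));save(c,"w2.png");print(-np.array(c["R"]).T@c["t"])
plan([.485,-.084,.09],[-.173,.985])
E
```

```text
t: 7.15
tool_pos: [0.4818, -0.1155, 0.0879]
eef_rot: [0.704, -0.061, 0.705, 0.062]
wrist_force: [0.4, 0.1, -1.5]
finger_gap: 0.0391
[ 0.40452102 -0.12966282  0.23056555]
TCP [ 0.4822 -0.1154  0.0883] x [-0.002  0.001 -1.   ] y [-0.174  0.985  0.001] z [ 0.985  0.174 -0.002] q6 -0.545
shift [-1.7 30.4  8.2] turn 0.05 or -179.95
```

View pics/w2.png

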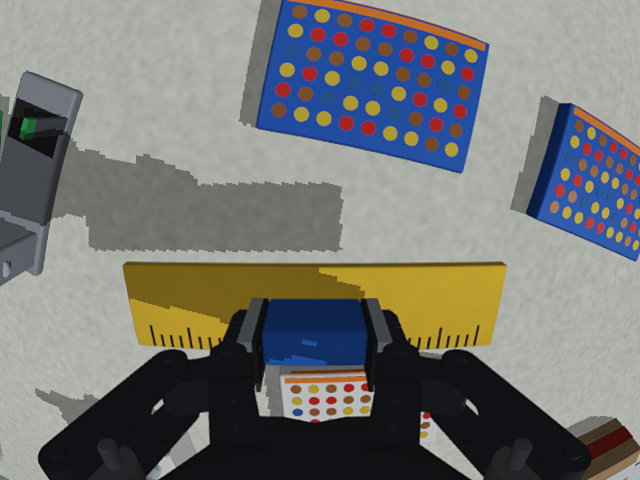

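The ruler is carried level in the grip. Its back edge is near row 263 and its ends are at columns 124 and 506. I went 30 mm too far in y. The plate at (330,395) is hidden by the gripper, so I'll go higher and further out, putting the plate in the clear upper half of the view.

```bash
python3 -m crank '[[-30,0,0,0],[-40,0,0,0],[-40,10,20,0],[0,20,30,0],[0,0,30,0],[0,0,30,0],[0,0,30,0],[0,0,20,0],[0,0,0,0],[0,0,0,0]]'
python3 - <<'E'
from rul import *
import pickle
c=pickle.load(open("w2.pkl","rb"))
T=np.array([.4822,-.1154]);zt=.0883-.0039
h=cv2.cvtColor(c["image"],cv2.COLOR_RGB2HSV);m=cv2.inRange(h,(17,120,40),(33,255,255));m[:255]=0;m[350:]=0
k=np.argwhere(m)[:,::-1];P=cast(c,k,zt,True)[:,:2]
A=np.array([[.985,.174],[-.174,.985]]);q=(P-T)@A.T*1000
print("ruler in tool: z(x) min,max",np.percentile(q[:,0],[.1,99.9]),"y",np.percentile(q[:,1],[.1,99.9]))
# back edge line
cols=range(135,500,5);e=np.array([[u,np.where(m[:,u])[0].min()] for u in cols]);E=(cast(c,e,zt,True)[:,:2]-T)@A.T*1000
print("back edge fit z=a*y+b",np.polyfit(E[:,1],E[:,0],1),np.std(E[:,0]-np.polyval(np.polyfit(E[:,1],E[:,0],1),E[:,1])))
c=camera("wrist");pickle.dump(c,open("w3.pkl","wb"));save(c,"w3.png");print(-np.array(c["R"]).T@c["t"])
plan([.66,-.07,.20],[-.173,.985])
E
```

```text
t: 8.45
tool_pos: [0.6349, -0.0583, 0.199]
eef_rot: [0.704, -0.062, 0.705, 0.062]
wrist_force: [-0.1, 0.2, -1.7]
finger_gap: 0.0393
ruler in tool: z(x) min,max [-23.7143966   21.02430164] y [-89.17215503  88.70397173]
back edge fit z=a*y+b [ 1.60136506e-03 -2.34312271e+01] 0.1235508254791249
[ 0.55737205 -0.07228943  0.34162006]
TCP [ 0.6348 -0.0584  0.1993] x [-0.001 -0.    -1.   ] y [-0.173  0.985  0.   ] z [ 0.985  0.173 -0.001] q6 -0.371
shift [ -0.7 -15.7  22.8] turn 0.01 or -179.99
```

View pics/w3.png

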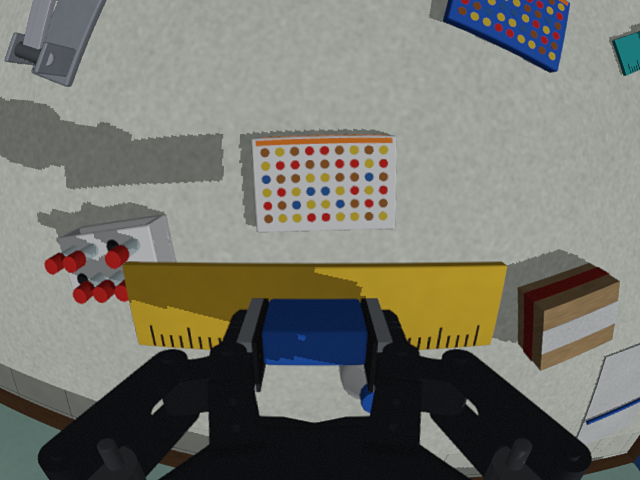

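The plate is fully visible: its top corners are at about (252,138), (395,136), (396,229) and (257,231), with the orange stripe along rows 138–145.

```bash
python3 - <<'E'
from h import *
import pickle
c=pickle.load(open("w3.pkl","rb"));im=c["image"]
for u in (280,330,380): print(u,[im[r,u].tolist() for r in range(129,149)])
for r in (160,200): print(r,[im[r,u].tolist() for u in range(248,262)],[im[r,u].tolist() for u in range(388,400)])
E
```

```text
280 [[155, 159, 152], [147, 151, 144], [100, 104, 97], [97, 100, 95], [100, 103, 98], [101, 106, 100], [103, 103, 97], [125, 90, 62], [130, 113, 102], [153, 156, 162], [171, 142, 122], [172, 102, 52], [171, 92, 27], [170, 93, 27], [171, 92, 25], [171, 104, 64], [171, 160, 162], [169, 171, 172], [162, 153, 125], [156, 136, 45]]
330 [[142, 146, 139], [101, 105, 99], [98, 101, 96], [98, 102, 97], [98, 101, 96], [125, 99, 81], [151, 113, 94], [144, 148, 152], [161, 154, 158], [169, 96, 55], [172, 93, 23], [170, 94, 28], [171, 93, 27], [171, 96, 41], [170, 139, 117], [171, 173, 177], [171, 174, 178], [171, 173, 175], [170, 174, 175], [171, 176, 177]]
380 [[160, 164, 157], [160, 164, 156], [142, 146, 140], [99, 103, 98], [96, 99, 95], [121, 98, 83], [151, 116, 99], [155, 154, 156], [169, 147, 136], [172, 98, 47], [171, 94, 26], [171, 95, 29], [171, 93, 27], [171, 105, 65], [171, 160, 154], [172, 177, 182], [172, 175, 180], [164, 159, 138], [159, 145, 77], [157, 139, 44]]
160 [[100, 102, 97], [101, 103, 98], [101, 104, 99], [99, 101, 96], [98, 98, 98], [146, 148, 149], [169, 171, 173], [170, 172, 174], [169, 171, 172], [169, 171, 172], [169, 171, 173], [170, 171, 173], [169, 171, 173], [169, 171, 173]] [[171, 177, 179], [171, 175, 176], [170, 173, 174], [171, 172, 174], [170, 173, 174], [170, 172, 174], [172, 174, 176], [171, 172, 173], [161, 163, 161], [156, 160, 153], [156, 161, 153], [158, 162, 154]]
200 [[101, 105, 99], [101, 104, 99], [101, 104, 99], [102, 105, 99], [102, 105, 100], [100, 104, 98], [100, 102, 100], [134, 135, 136], [164, 166, 168], [172, 173, 174], [170, 171, 172], [169, 170, 172], [169, 171, 173], [169, 170, 172]] [[174, 177, 179], [172, 174, 175], [171, 173, 174], [171, 173, 174], [171, 173, 174], [172, 173, 175], [177, 178, 180], [172, 174, 172], [155, 158, 151], [157, 161, 153], [158, 161, 154], [158, 162, 154]]
```

```bash
python3 - <<'E'
from h import *
import pickle
c=pickle.load(open("w3.pkl","rb"));im=c["image"].astype(float)
def fit(U,V,z,name,swap=False):
    P=cast(c,np.c_[U,V],z,True)[:,:2]; vx,vy,x,y=cv2.fitLine(P.astype(np.float32),cv2.DIST_HUBER,0,1e-4,1e-4).ravel()
    d=np.array([vx,vy]);n=np.array([vy,-vx]); r=(P-[x,y])@n
    print(name,"pt",np.round([x,y],4),"dir",d.round(4),"deg",np.degrees(np.arctan2(vy,vx)).round(2),"rms mm",(r.std()*1e3).round(2)); return np.array([x,y]),d
C=np.arange(262,390)
sat=im.max(2)-im.min(2)
def first(a,th): # subpixel first crossing up
    i=np.argmax(a>th); return i-1+(th-a[i-1])/(a[i]-a[i-1])
top=[];bot=[]
for u in C:
    s=sat[125:150,u]; bl=im[125:150,u,0]
    bot.append(125+first(s,18))
    j=np.argmax(s>100); k=j-1+(75-s[j-1])/(s[j]-s[j-1]); top.append(125+k)
B=fit(C,np.array(bot),0,"bottom of side z0"); fit(C,np.array(bot),.016,"same at z16"); S=fit(C,np.array(top),.016,"stripe outer z16")
# left/right/back edges
rows=np.arange(150,222)
L=[245+first(im[r,245:262,2],135) for r in rows]
l=fit(L,rows,.016,"left(-y) end")
blue=lambda r:im[r,:,2]-im[r,:,1]
R=[400-first((im[r,:,2]-im[r,:,1])[400:385:-1],-2) for r in rows]
rr=fit(R,rows,.016,"right(+y) end")
K=[240-first((im[:,u,2]-im[:,u,1])[240:222:-1],-2) for u in C]
b=fit(C,K,.016,"back")
for q in (B,S):
    d=q[1]*np.sign(q[1][1]);n=np.array([d[1],-d[0]]);print("dist to back",((b[0]-q[0])@n*1e3).round(2))
d=b[1]*np.sign(b[1][1]);print("length",((rr[0]-l[0])@d*1e3).round(2))
print("camera",-np.array(c["R"]).T@c["t"],"axis",np.array(c["R"])[2].round(3))
E
```

```text
bottom of side z0 pt [ 0.5569 -0.0457] dir [ 0.1999 -0.9798] deg -78.47 rms mm 0.43
same at z16 pt [ 0.5569 -0.047 ] dir [ 0.1999 -0.9798] deg -78.47 rms mm 0.41
stripe outer z16 pt [ 0.5647 -0.067 ] dir [ 0.1996 -0.9799] deg -78.49 rms mm 0.13
left(-y) end pt [ 0.6177 -0.1158] dir [0.98   0.1988] deg 11.47 rms mm 2.09
right(+y) end pt [0.5884 0.0071] dir [0.98   0.1992] deg 11.49 rms mm 0.12
back pt [ 0.6451 -0.0462] dir [ 0.2    -0.9798] deg -78.46 rms mm 0.12
dist to back 86.34
dist to back 82.92
length 126.29
camera [ 0.55737205 -0.07228943  0.34162006] axis [ 0.3    0.053 -0.952]
```

```bash
python3 - <<'E'
from h import *
plan([.5345,-.0681,.03],[-.1994,.9799])
E
```

```text
TCP [ 0.6348 -0.0584  0.1993] x [-0.001 -0.    -1.   ] y [-0.173  0.985  0.   ] z [ 0.985  0.173 -0.001] q6 -0.371
shift [ 169.4    7.8 -100.4] turn -1.53 or 178.47
```

```bash
python3 -m crank '[[0,0.8,-20,0],[0,1,-30,0],[0,2,-30,0],[0,4,-20.4,0],[0,0,0,-1.5],[30,0,0,0],[40,0,0,0],[40,0,0,0],[30,0,0,0],[20,0,0,0],[9,0,0,0],[0,0,0,0],[0,0,0,0]]'
python3 - <<'E'
from h import *
plan([.5345,-.0681,.0105],[-.1994,.9799])
E
```

```text
t: 10.12
tool_pos: [0.5366, -0.0686, 0.0317]
eef_rot: [0.704, -0.071, 0.703, 0.07]
wrist_force: [-0.3, -0.3, -1.1]
finger_gap: 0.0389
TCP [ 0.5366 -0.0686  0.0317] x [ 0.002 -0.001 -1.   ] y [-0.199  0.98  -0.001] z [0.98  0.199 0.002] q6 -0.451
shift [21.2  0.9 -2. ] turn -0.05 or 179.95
```

```bash
python3 -m crank '[[0,0.9,-2,0],[8,0,0,0],[7,0,0,0],[4,0,0,0],[0,0,0,0],[0,0,0,0]]'
python3 - <<'E'
from h import *
plan([.5345,-.0681,.0105],[-.1994,.9799])
E
python3 -m crank '[[1,0,0,0],[1,0,0,0],[0,0,0,0]]'
```

```text
t: 10.88
tool_pos: [0.5333, -0.0678, 0.0113]
eef_rot: [0.704, -0.07, 0.704, 0.07]
wrist_force: [-0.0, -0.8, -1.9]
finger_gap: 0.039
TCP [ 0.5333 -0.0678  0.0113] x [ 0. -0. -1.] y [-0.198  0.98  -0.   ] z [0.98  0.198 0.   ] q6 -0.451
shift [ 0.8 -0.5  1.1] turn -0.06 or 179.94
t: 11.25
tool_pos: [0.5335, -0.0678, 0.0098]
eef_rot: [0.704, -0.071, 0.703, 0.07]
wrist_force: [-0.8, 0.1, 1.7]
finger_gap: 0.0389
```

```bash
python3 -m crank '[[0,0,2,0],[0,0,2,0],[0,0,1,0],[0,0,0,0]]'; python3 -m crank '[[0,0,1,0],[0,0,1,0],[0,0,0,0]]'; python3 -m crank '[[0,0,1,0],[0,0,0,0]]'
```

```text
t: 11.75
tool_pos: [0.5383, -0.067, 0.0098]
eef_rot: [0.704, -0.071, 0.704, 0.07]
wrist_force: [-3.8, -0.4, 4.9]
finger_gap: 0.0389
t: 12.12
tool_pos: [0.5395, -0.0667, 0.0098]
eef_rot: [0.703, -0.071, 0.704, 0.07]
wrist_force: [-5.1, -1.0, 6.5]
finger_gap: 0.039
t: 12.38
tool_pos: [0.5396, -0.0667, 0.0099]
eef_rot: [0.702, -0.071, 0.705, 0.07]
wrist_force: [-6.5, -2.4, 8.4]
finger_gap: 0.0388
```

```bash
python3 - <<'E'
from h import *
import pickle
plan([.5401,-.0666,.0105],[-.1994,.9799])
E
```

```text
TCP [ 0.5396 -0.0667  0.0099] x [-0.003 -0.001 -1.   ] y [-0.198  0.98  -0.001] z [ 0.98   0.198 -0.004] q6 -0.445
shift [-0.6 -0.   0.5] turn -0.06 or 179.94
```

```bash
python3 -m crank '[[0,0,1,0],[0,0,1,0],[0,0,0,0],[0,0,0,0]]'; python3 -m crank '[[-0.5,0,-1,0],[0,0,-1,0],[0,0,0,0]]'; python3 -m crank '[[0,0,0,0],[0,0,0,0],[0,0,0,0],[0,0,0,0],[0,0,0,0]]' 75; python3 -m crank '[[-10,0,0,0],[-30,0,0,0],[-40,0,0,0],[-40,0,0,0],[-40,0,30,0],[-30,0,30,0],[0,0,30,0],[0,0,20,0],[0,0,0,0],[0,0,0,0]]'
python3 - <<'E'
from rul import *
import pickle
c=camera("wrist");pickle.dump(c,open("w4.pkl","wb"));save(c,"w4.png",(140,60,500,330),2.2)
ruler(c);plan([.5401,-.0666,.0105],[-.1994,.9799])
E
```

```text
t: 12.88
tool_pos: [0.5397, -0.0667, 0.01]
eef_rot: [0.701, -0.071, 0.706, 0.07]
wrist_force: [-10.8, -3.1, 12.2]
finger_gap: 0.0394
t: 13.25
tool_pos: [0.5396, -0.0667, 0.0099]
eef_rot: [0.702, -0.071, 0.705, 0.07]
wrist_force: [-6.1, -2.8, 5.4]
finger_gap: 0.0391
t: 13.88
tool_pos: [0.5412, -0.0662, 0.0098]
eef_rot: [0.704, -0.07, 0.704, 0.07]
wrist_force: [0.6, 0.9, -0.5]
finger_gap: 0.0751
t: 15.12
tool_pos: [0.6483, -0.0445, 0.2001]
eef_rot: [0.703, -0.07, 0.704, 0.07]
wrist_force: [-0.0, -0.7, -0.7]
finger_gap: 0.0747
ruler centre mm [539.8 -66.9] size [ 43.8 179.4] y dir [-0.1992  0.98  ] yaw 11.49
TCP [ 0.6482 -0.0445  0.2002] x [-0. -0. -1.] y [-0.198  0.98  -0.   ] z [ 0.98   0.198 -0.   ] q6 -0.371
shift [ 189.7   -0.2 -110.3] turn -0.07 or 179.93
```

View pics/w4.png

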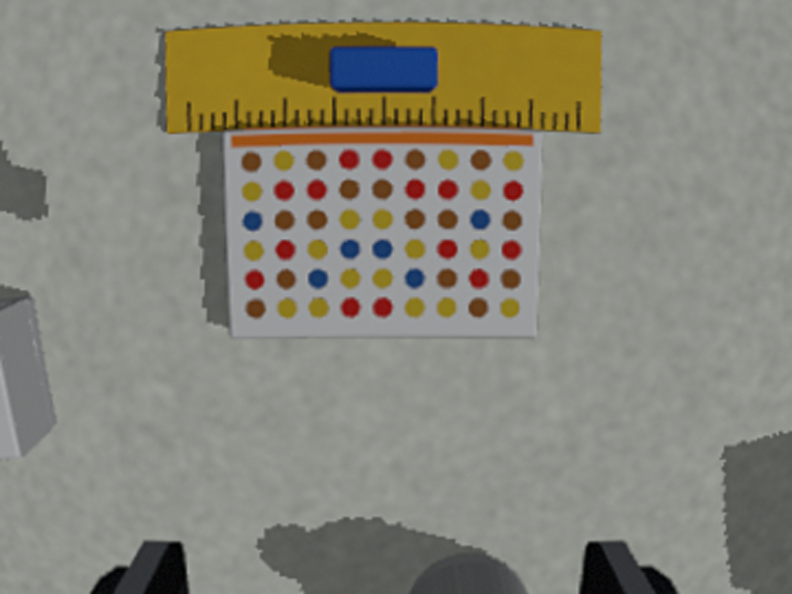

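The ruler centre measures (539.8, −66.9) mm at yaw 11.49°. The plate edge is at 11.47°, and the ruler is centred to about 0.3 mm. In the crop the ruler spans 165–601 and the plate 225–541, so both have mid-column 383, and the edge is flush. Next is the switch.

```bash
python3 - <<'E'
from h import *
plan([.50,-.354,.20],[.30,.954])
E
```

```text
TCP [ 0.6482 -0.0445  0.2002] x [-0. -0. -1.] y [-0.198  0.98  -0.   ] z [ 0.98   0.198 -0.   ] q6 -0.371
shift [   0.3 -274.  -206.6] turn 28.89 or -151.11
```

```bash
python3 -m crank '[[0,-14,-10,0],[0,-26,-20,0],[0,-26,-20,0],[0,-26,-20,0],[0,-26,-20,0],[0,-26,-20,0],[0,-26,-20,0],[0,-26,-20,0],[0,-26,-20,0],[0,-26,-20,0],[0,-26,-16.6,0],[0,0,0,9.6],[0,0,0,9.6],[0,0,0,9.7],[0,0,0,0],[0,0,0,0]]' 0
python3 - <<'E'
from h import *
import pickle
c=camera("wrist");pickle.dump(c,open("w5.pkl","wb"));save(c,"w5.png");plan([.50,-.354,.20],[.30,.954])
h=cv2.cvtColor(c["image"],cv2.COLOR_RGB2HSV);m=cv2.inRange(h,(40,120,40),(85,255,255));cs,_=cv2.findContours(m,0,1)
for k in cs:
    if cv2.contourArea(k)>15: r=cv2.minAreaRect(k);b=cv2.boxPoints(r);print(cv2.contourArea(k),np.round(r[0]),b.round(0).tolist(),cast(c,b,.076,True).round(4)[:,:2].tolist())
E
```

```text
t: 17.18
tool_pos: [0.5, -0.3542, 0.2001]
eef_rot: [0.699, 0.107, 0.699, -0.107]
wrist_force: [0.3, 0.3, 0.2]
finger_gap: 0.0002
TCP [ 0.5002 -0.3541  0.2   ] x [-0. -0. -1.] y [ 0.299  0.954 -0.   ] z [ 0.954 -0.299 -0.   ] q6 -0.422
shift [-0.   0.1 -0.2] turn 0.08 or -179.92
68.0 [350. 110.] [[348.0, 103.0], [353.0, 103.0], [353.0, 117.0], [348.0, 117.0]] [[0.4143, -0.303], [0.4153, -0.2996], [0.4249, -0.3025], [0.4239, -0.3059]]
3193.0 [316. 126.] [[285.0, 98.0], [345.0, 97.0], [346.0, 154.0], [287.0, 155.0]] [[0.398, -0.344], [0.4094, -0.3039], [0.449, -0.3148], [0.4374, -0.3555]]
```

View pics/w5.png

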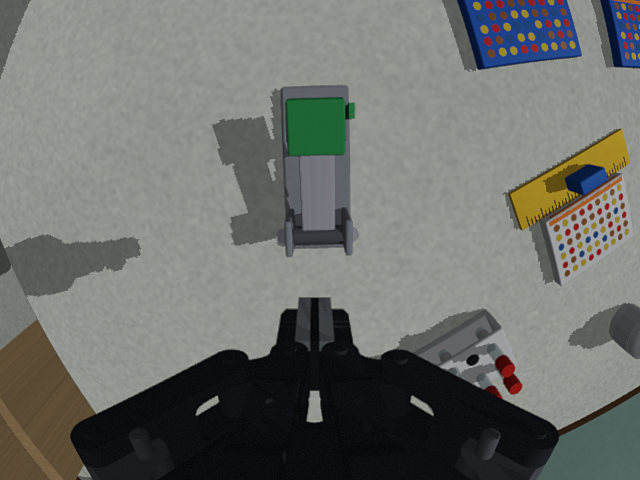

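The pad is green at (316,126), size about 41.7 mm, centre (0.4235, −0.3296). The post tip is at (350,110), clear of the press point.

```bash
python3 - <<'E'
from h import *
plan([.4225,-.3294,.085],[.273,.962])
E
```

```text
TCP [ 0.5002 -0.3541  0.2   ] x [-0. -0. -1.] y [ 0.299  0.954 -0.   ] z [ 0.954 -0.299 -0.   ] q6 -0.422
shift [115.    0.4 -81.5] turn -1.54 or 178.46
```

```bash
python3 -m crank '[[0,0.4,-20,0],[0,0,-30,0],[0,0,-31.5,-1.5],[30,0,0,0],[40,0,0,0],[30,0,0,0],[15,0,0,0],[0,0,0,0],[0,0,0,0]]'; python3 -m crank '[[5,0,0,0],[4,0,0,0],[0,0,0,0],[0,0,0,0]]'
```

```text
t: 18.35
tool_pos: [0.424, -0.3299, 0.0864]
eef_rot: [0.701, 0.097, 0.7, -0.099]
wrist_force: [-0.0, -0.6, 0.4]
finger_gap: 0.0003
t: 18.85
tool_pos: [0.4236, -0.3296, 0.0766]
eef_rot: [0.701, 0.098, 0.7, -0.099]
wrist_force: [-0.1, -0.7, 3.2]
finger_gap: -0.0001
```

```bash
python3 -m crank '[[3,0,0,0],[3,0,0,0],[3,0,0,0],[3,0,0,0],[2,0,0,0],[2,0,0,0],[0,0,0,0],[0,0,0,0]]'; python3 -m crank '[[2,0,0,0],[1,0,0,0],[0,0,0,0],[0,0,0,0]]'
```

```text
t: 19.85
tool_pos: [0.4224, -0.3288, 0.0595]
eef_rot: [0.7, 0.098, 0.701, -0.098]
wrist_force: [-4.0, 0.5, 5.3]
finger_gap: -0.0001
t: 20.35
tool_pos: [0.4223, -0.3288, 0.0567]
eef_rot: [0.7, 0.098, 0.701, -0.098]
wrist_force: [-4.9, 0.5, 6.4]
finger_gap: 0.0
```

```bash
python3 -m crank '[[0.5,0,0,0],[0,0,0,0],[0,0,0,0]]'; python3 - <<'E'
from h import *
import pickle
s=read_state();print(s["tool_pos"],s["wrist_force"])
c=camera("side");pickle.dump(c,open("s6.pkl","wb"));save(c,"s6.png",(285,300,405,390),6.5)
c=camera("wrist");pickle.dump(c,open("w6.pkl","wb"));save(c,"w6.png")
E
```

```text
t: 20.72
tool_pos: [0.4223, -0.3288, 0.0562]
eef_rot: [0.7, 0.098, 0.701, -0.098]
wrist_force: [-3.9, -0.3, 6.7]
finger_gap: 0.0001
[ 0.42231308 -0.32881973  0.05623781] [-3.89095809 -0.2984868   6.72040066]
```

View pics/s6.png

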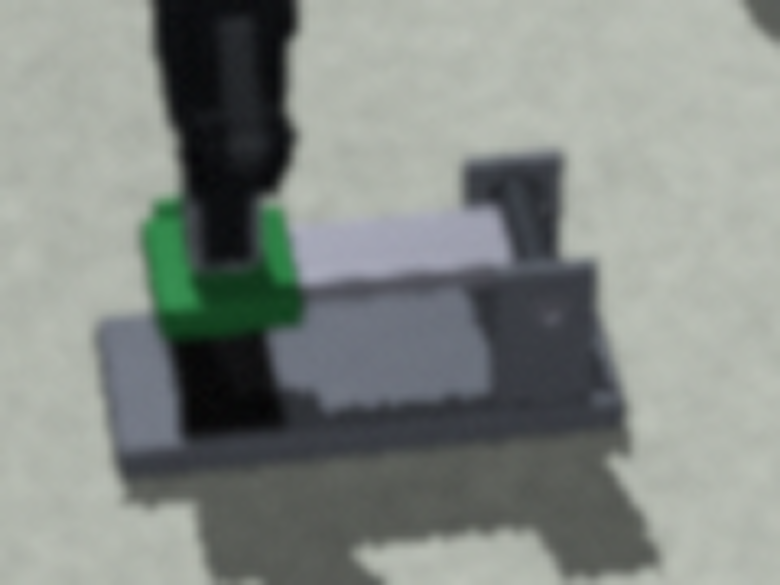

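View pics/w6.png

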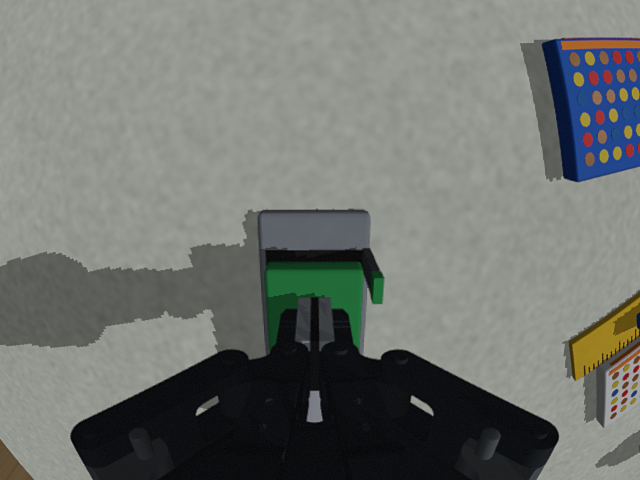

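The side view shows the pad's lower edge (slope about −0.10) parallel to the base edge (slope about −0.09), so the paddle is close to level. I'll check its height and slope against the depth map once, and recheck the ruler.

```bash
python3 - <<'E'
from h import *
import pickle
for n,fish in(("w6",True),("s6",False)):
    c=pickle.load(open(n+".pkl","rb"));h=cv2.cvtColor(c["image"],cv2.COLOR_RGB2HSV);m=cv2.inRange(h,(40,120,60),(85,255,255))
    if not fish: m[:320]=0
    m=cv2.erode(m,np.ones((3,3))) if fish else m
    if fish: m[:,372:]=0
    k=np.argwhere(m);Z=c["z_map"][k[:,0],k[:,1]];k=k[Z>0];Z=Z[Z>0]
    d=(k[:,::-1]-[c["cx"],c["cy"]])/f(c)
    if fish: r=np.linalg.norm(d,axis=1)[:,None]+1e-9;d=d/r*np.tan(r)
    X=(np.c_[d,np.ones(len(d))]*Z[:,None]-c["t"])@np.array(c["R"])
    u=(X[:,:2]-[.4235,-.3296])@[.963,-.27]
    print(n,len(X),"z pct",np.percentile(X[:,2],[5,25,50,75,95]).round(4))
    if fish: 
        g=abs(X[:,2]-np.median(X[:,2]))<.006;print("slope dz/dx",np.polyfit(u[g],X[g,2],1),u[g].min(),u[g].max())
c=pickle.load(open("w6.pkl","rb"))
print(read_state()["tool_pos"],read_state()["wrist_force"])
E
```

```text
w6 3683 z pct [0.055  0.0556 0.056  0.0564 0.057 ]
slope dz/dx [0.00298114 0.05602786] -0.023317488625840748 0.015075858709174461
s6 218 z pct [0.0485 0.0518 0.0538 0.0552 0.0566]
[ 0.42230227 -0.32883034  0.0562423 ] [-3.84009707  0.28011338  6.14392835]
```

The pad top is at 56.0 mm with a slope of 0.003 rad, so it is level. I'm handing in.

```bash
python3 -c "
from cell import *
s=read_state();print(s['t'],s['tool_pos'],s['joint_velocities'].round(3));print(hand_in())"
```

```text
20.825 [ 0.42230227 -0.32883034  0.0562423 ] [-0.    -0.001 -0.002 -0.001 -0.002  0.001]
the job is handed in; nothing more can be done
None
```

The straightedge is in place against the plate, and I handed the job in at about 20.8 s with the closed fingers still holding the paddle at half-way.

- **Straightedge:** I laid the yellow straightedge flat, pushed its graduated edge against the white plate's orange-marked edge until it made contact (about 11 N), and let go. Afterwards its yaw measured 11.49° against the plate edge's 11.47°. It was centred to about 0.3 mm, and the picture showed no gap. I took that close look before the switch press and did not measure it again afterwards. The plate's length came out at 126.3 mm instead of 128 mm, so the centring is only sure to about 1 mm.
- **Switch:** In the last check the pad top was at 56.0 mm with a slope of 0.003 rad, so the paddle was level. The fingertips were at 56.2 mm and the push was about 6 N. I approached from above in small steps and never went below that height.
- **Disagreement:** The side camera's coarse depth gave about 54 mm for the pad. That reading includes the pad's side faces, so I trusted the wrist camera, the arm pose and the force, which agree.
- **Bystanders:** The arm passed well above the tube rack, kit box and bottle, and no unexpected forces showed. I did not measure their positions again.

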